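Shut and bolt the capacitor test box

TASK

The capacitor in the small grey test box must be safely shut in before the voltage is put on it. Press the clear lid down until it is fully closed, push the bolt on the front of the box by its handle all the way along its slot so that it passes through the eye of the lid, then push the handle down round the corner to the end of the cross slot so that the bolt cannot slip back. Push the handle gently with the fingertips, do not pinch it, and leave the loose things round the box as they are.

Things in the scene. Friction and masses are not known exactly. Their poses are not given: they have to be found in the camera images.
- test_box: Grey sheet-steel box, fixed, 110 (x) x 190 (y) x 85 mm high. Origin: centre of its underside, on the bench top; z up, x from its front (bolt side, facing the robot) to its back, y to the left seen from the robot. Offsets in these texts are mm in this frame. The bolt's barrel, a steel tube of 25 mm diameter, is fixed along y on the front: axis at x -72, z 60, from y +8 to +83.
- lid (a joint): Angle of the clear lid, hinged along the back edge (axis x +61, z 89): 0 = shut, starts open at 0.5 to 0.95 rad. Stays where left, takes 2 to 4 N at the front edge. 8 mm thick, 114 mm deep, 194 mm wide; shut, its top is at z 93, its front edge at x -57. A steel eye, hole 19 mm square, hangs from the front edge at y -12, shut in line with the bolt; its tab (y -24 to 0) reaches to x -87.
- lid_edge (a point): Point on the outer (upper) face of the lid, in the middle of its width, 7 mm in from the front edge; closed it is at x -50, y 0, z 93. It swings about the hinge with radius 111 mm.
- bolt (a joint): Travel of the bolt in m: 0 = drawn; grows as it slides to the box's -y (right, seen from the robot) through the lid's eye, to the slot's end at 0.0455. Starts at 0 to 0.008. Takes 2 to 3 N; stays where left. With the lid open it misses the eye and then keeps the lid from shutting.
- bolt_handle (a joint): Turn of the bolt's handle about the barrel's axis, rad: about 0 (0.05 of play either way) in the long slot, leaning 55 degrees from upright towards the robot; grows as it is pushed down, possible only with joint bolt over 0.041; ends against the cross slot's end at about 0.99, pointing at the robot 22 degrees below level. Takes about 1.5 N at the knob; stays where left.
- handle: The bolt's handle, a steel stem with a black ball knob of 18 mm diameter; origin at the knob's centre. The knob stands 42 mm from the barrel's axis, the stem is 7 mm thick; both are polished. With the bolt drawn it is at x -106, y +68, z 84; with the bolt home at x -106, y +22, z 84; turned down at x -111, y +22, z 44.
- stubby: Bystander, loose: stubby screwdriver with green handle, 82 mm long, 28 mm thick, lying on the bench left of the box; leave it.
- small_cap: Bystander, loose: small blue capacitor, 22 mm diameter, 44 mm high, standing in front of the box, near one corner; leave it.
- relay_1: Bystander, loose: relay in a clear case, 22 x 28 x 30 mm high, in front of the box, near one corner; leave it.
- sink: Bystander, loose: black finned heat sink, 31 x 70 x 40 mm high, left of the box beyond the screwdriver; leave it.
- key: Bystander, loose: black hex key, 83 mm long, 6 mm thick, lying in front of the box; leave it.

How it is judged:
On the way, in this order (a step that is already met when the one before it is completed fails the run):
1. the lid is pressed fully shut, the bolt still drawn (value of joint lid below 0.025 rad and value of joint bolt below 0.02 m), for 0.1 s.
2. the bolt is pushed home through the eye of the shut lid (value of joint bolt above 0.0405 m and value of joint lid below 0.03 rad), for 0.1 s.
3. the handle is turned down to the end of the cross slot (value of joint bolt_handle above 0.85 rad), for 0.1 s.
At the end, for the whole second after the job is handed in: the lid is shut (within 0.03 rad), the bolt is home through its eye (over 39 of 45 mm) and the handle is turned down in the cross slot (over 0.85 rad, the slot ends at about 0.99) (value of joint lid below 0.03 rad and value of joint bolt above 0.039 m and value of joint bolt_handle above 0.85 rad); the robot touches nothing.
It fails at once if a bystander is moved more than 20 mm or picked up (distance of any of stubby, small_cap, relay_1, sink, key from where it was at the start of the episode above 0.02 m).
It fails at once if the fingers pinch the handle, or push it with over 40 N (contact force between the fingers and handle above 40 N).
It also fails if it takes over 43 s, if anything falls off the work surface, if the arm or the gripper's body presses on something with over 40 N, if the wrist force passes 120 N, or if a joint passes its speed limit or range.

ROBOT

A 6-joint arm with a two-finger parallel gripper is mounted at the origin on a cart in front of the work surface, level with it; the furniture and walls round the work are solid. World frame = base frame: x ahead of the robot, y to its left, z up, the work surface at z = 0. Lengths are in m, angles in rad, forces in N, time in s.
With the tool pointing down it reaches from about 0.4 to 0.825 m from the base axis. Payload 7 kg.
Tool frame: the origin (TCP) lies midway between the tips of the shut fingers; the grasp point (between the pads) lies 19 mm behind it; z points along the fingers, y is the line along which they close (so a half turn about z gives the same grasp; the last joint's range is limited). The gripper opens to 88 mm and grips with 3 to 60 N. Pads are 19 mm wide; open, the fingers measure 130 mm over their backs; the gripper's body (78 mm by 193 mm) begins 47 mm behind the grasp point.
Start: joints at [1.473, 0.359, 0.012, 0, -1.224, -0.288], TCP at [0.254, 0.625, 0.227] pointing down, gripper open.
Joint ranges: [-3.07, 3.07], [-1.43, 2.12], [-1.02, 1.25], [-3.03, 1.67], [-3.05, -0], [-3.03, 3.03]. Speed limits (rad/s): [2.39, 2.39, 3.01, 3.14, 3.14, 3.14].

INTERFACE

Orientations are given as [roll, pitch, yaw] about the fixed x, y, z axes, in that order (R = Rz(yaw) Ry(pitch) Rx(roll)).
In Python, from station import get_state, grab_frame, calibration, job_done, boxes_of, regions_of, spot_point gives the robot as it stands. The module is installed in compiled form; this text tells all that it offers.
- The arm moves only by the tool arm_command, never from a script. Its argument "commands" is a list of rows, each an object of numbers: "tx", "ty", "tz": the shift along the tool's x, y, z each as a share of 25 cm, from -1 to 1; "twist": the turn about the tool's z as a share of 180 degrees, from -1 to 1. A call has exactly 8 rows; each row is the pose to reach, as a shift and turn from the pose commanded when the call began, along the tool's axes at that moment, turning the shorter way round; what a row does not reach only later rows make up. A row lasts 1/12 s, in which the tool goes at most 41.7 mm and 7.16 degrees, less where a joint would pass 70% of its speed; a pose out of reach is approached as far as the arm can. A call with a number of a shift or a turn outside -1 to 1 is refused whole. A call with a gripper value outside its range is refused whole. "claw" is the opening, from 0 (shut) to 1 (fully open), set as the call begins (left out, the last holds). The fingers move at their own pace and stop on an object; "grip_force" is the grip in N (left out, the last holds). Time passes only in rows, so rows that repeat a pose let the fingers close, or fill a call up. It gives the time, the measured TCP pose, the force, the opening and the grip force at its end, in the units of the state.
- get_state(): the state, without advancing time (a new reading comes with each control period).
- grab_frame(name): name is "scene" or "top"; returns the picture (400x640x3 uint8, red, green, blue); there is no depth.
- calibration(name): a dict with "camera_matrix" (3x3 intrinsics, pixels), "extrinsics" (4x4, takes a point from camera to world coordinates). Camera axes: x right, y down, z forward; pixel columns grow to the right and rows downward; lengths in m; the calibration is good to about 2 mm. A picture is of the moment at which its call begins. calibration takes no time and is no camera call.
- job_done(): hands the job in; it is judged then, once.
Trained networks look in the newest picture that a camera, given by its name, has taken for a name from the list of things; names that differ only in an ending like _2 or _b are one class to them, and where a whole thing is asked for, a point or a joint stands for the part that bears it (a point fixed in the world has none). Each returns a list of dicts, best first, with "score" (0 to 1); they miss things now and then, are a little off and sometimes report something else, mostly with a low value. They report only what shows in the picture. A call takes as long as a camera call.
- boxes_of(query, camera): "rect" ([left, top, right, bottom] in pixels, round what is visible of it).
- regions_of(query, camera): "region" (400x640 bool, what is visible of it) and "rect" ([left, top, right, bottom] in pixels, round what is visible of it).
- spot_point(query, camera): "uv" ([column, row] in pixels: a listed point, or the origin of a listed thing).
The state is a dict: "t": time; "q": joint angles; "qd": joint speeds; "joint_efforts": joint torques, N m; "eef_pos": TCP position; "ee_rot": TCP orientation; "force": force on the tool from outside, world axes, zero at the start; "moment": the same for the moment, N m; "width": finger opening in m; "gripper_force": force on a finger pad.
Only numpy, scipy, OpenCV 4.12 (cv2) and the standard library are available. Lean on these libraries where they do the work, as an engineer would, in place of code of your own. Each camera call takes 0.05 s, during which the arm holds its last target. There are 200 camera calls.

## Working session

There is one attempt and no reset: what is moved stays moved. The work goes in short steps, Python scripts to look and compute and a tool call to move; the robot and the scene stay as the last step left them, time stands still between calls to the robot, and variables do not carry over. Pictures are saved under pics/ and viewed, at most 10 in all, crops included, and the job is handed in when it is done.

Besides the shell and the picture viewer there is one more tool, called after "Emit:" in YAML: its name, and indented under it one key for each argument. arm_command: Moves the arm, as the interface text tells. Shift numbers are shares of 25 cm and turn numbers shares of 180 degrees, none past 1 either way. Its arguments: {"type":"object","properties":{"commands":{"type":"array"},"claw":{"type":"number"},"grip_force":{"type":"number"}},"required":["commands"]}

```bash
mkdir -p pics
cat > h.py <<'E'
import numpy as np, cv2
from station import *
def save(n,f):
    im=grab_frame(n); cv2.imwrite('pics/'+f,im[:,:,::-1]); return im
def proj(n,P):
    c=calibration(n);K=np.array(c["camera_matrix"]);T=np.linalg.inv(np.array(c["extrinsics"]))
    P=np.atleast_2d(P);q=P@T[:3,:3].T+T[:3,3];q=q@K.T;return q[:,:2]/q[:,2:]
def ray(n,uv):
    c=calibration(n);K=np.array(c["camera_matrix"]);T=np.array(c["extrinsics"])
    d=T[:3,:3]@np.linalg.solve(K,[uv[0],uv[1],1]);return T[:3,3],d/np.linalg.norm(d)
def onz(n,uv,z):
    o,d=ray(n,uv);return o+d*(z-o[2])/d[2]
E
python3 - <<'E'
from h import *
a=save('scene','s0.png');b=save('top','t0.png')
for n in('scene','top'):
    print(n,np.round(calibration(n)["extrinsics"],3).tolist())
    for q in('test_box','small_cap','relay_1','key','stubby','sink','lid'):
        r=boxes_of(q,n); print(q,[(np.round(x["rect"]).tolist(),round(x["score"],2)) for x in r[:2]])
    for q in('handle','lid_edge','test_box'):
        r=spot_point(q,n); print(q,[(np.round(x["uv"],1).tolist(),round(x["score"],2)) for x in r[:2]])
print(get_state())
E
```

```text
scene [[0.488, -0.584, 0.648, -0.04], [-0.873, -0.336, 0.354, -0.481], [0.011, -0.739, -0.674, 0.644], [0.0, 0.0, 0.0, 1.0]]
test_box [([275.0, 152.0, 417.0, 275.0], 0.79)]
small_cap [([325.0, 275.0, 342.0, 296.0], 0.72)]
relay_1 [([237.0, 225.0, 257.0, 249.0], 0.79), ([278.0, 211.0, 327.0, 237.0], 0.19)]
key [([248.0, 268.0, 298.0, 284.0], 0.58)]
stubby [([259.0, 206.0, 283.0, 224.0], 0.63)]
sink [([226.0, 181.0, 262.0, 220.0], 0.63)]
lid [([293.0, 147.0, 418.0, 202.0], 0.92)]
handle [([276.6, 216.3], 0.66)]
lid_edge []
test_box [([346.0, 234.9], 0.96), ([279.1, 217.3], 0.75)]
top [[-0.03, -0.994, 0.101, 0.435], [-0.999, 0.031, 0.013, -0.201], [-0.016, -0.101, -0.995, 0.928], [0.0, 0.0, 0.0, 1.0]]
test_box [([293.0, 166.0, 389.0, 251.0], 0.93)]
small_cap [([360.0, 252.0, 366.0, 263.0], 0.65)]
relay_1 [([277.0, 247.0, 292.0, 260.0], 0.56), ([292.0, 166.0, 390.0, 250.0], 0.56)]
key [([301.0, 271.0, 323.0, 274.0], 0.58)]
stubby [([273.0, 197.0, 290.0, 232.0], 0.57)]
sink [([248.0, 203.0, 264.0, 237.0], 0.57)]
lid [([305.0, 233.0, 311.0, 250.0], 0.58), ([291.0, 168.0, 390.0, 238.0], 0.56)]
handle [([304.6, 247.3], 0.49)]
lid_edge [([344.1, 210.9], 0.57)]
test_box [([339.7, 203.9], 0.85)]
{'t': 1.1, 'q': array([ 1.47307173e+00,  3.58579803e-01,  1.18650440e-02,  1.39274969e-05,
       -1.22409036e+00, -2.88140032e-01]), 'qd': array([-0.00075781,  0.00050875, -0.00037897, -0.00022707,  0.00054834,
        0.00110277]), 'joint_efforts': array([ 1.69628525e-03, -5.82398343e+01,  2.93302006e+01,  7.00240463e+00,
        1.26665286e-02, -4.78957546e-06]), 'eef_pos': array([0.25403059, 0.62533711, 0.22656159]), 'ee_rot': array([ 3.14158795e+00, -1.50562286e-05, -3.85859895e-01]), 'force': array([0.80036545, 0.22278943, 0.12446093]), 'moment': array([0.00131752, 0.00183274, 0.01079137]), 'gripper_force': 0.0, 'width': 0.08781449882024021}
```

Run:
```python
import cv2
a=cv2.imread('pics/s0.png')[130:310,210:450];b=cv2.imread('pics/t0.png')[150:290,230:410]
cv2.imwrite('pics/sc.png',cv2.resize(a,None,fx=3.2,fy=3.2,interpolation=2));cv2.imwrite('pics/tc.png',cv2.resize(b,None,fx=4,fy=4,interpolation=2))
```

```text
(no output)
```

View pics/sc.png

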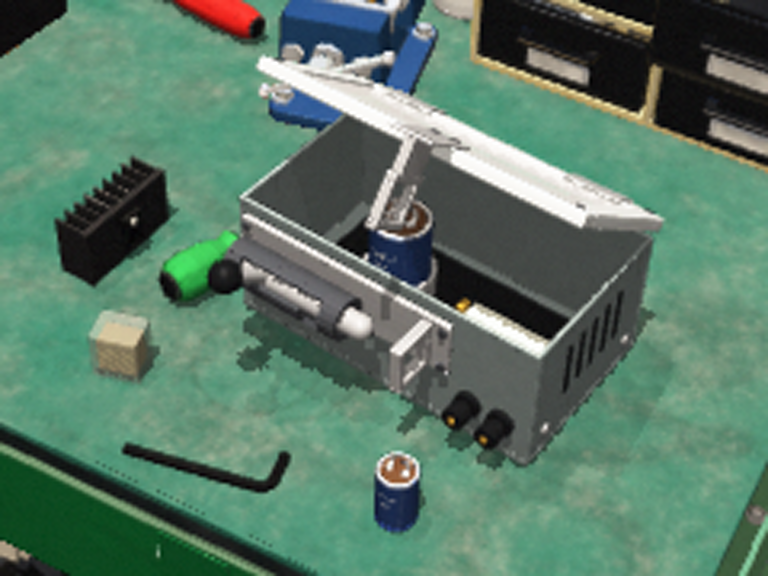

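View pics/tc.png

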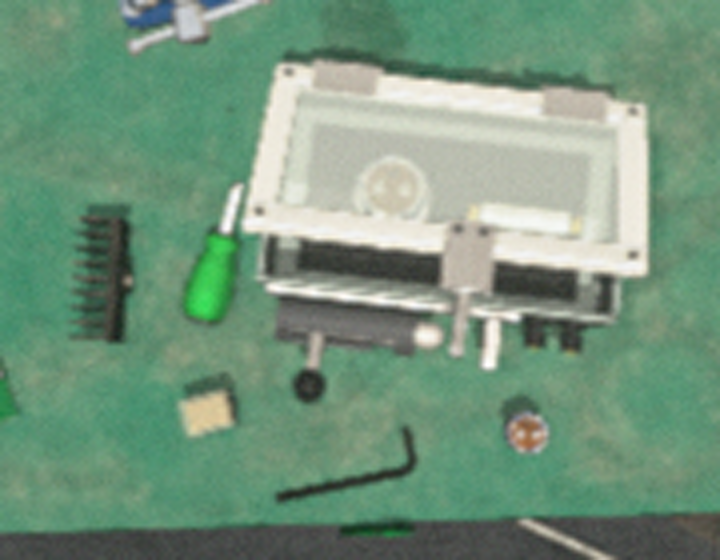

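The scene crop shows the lid open, its front-left corner at about (292,149) px. The bolt is drawn with the knob at (280,216), and the eye hangs from the lid. In the top view the knob is at about (307,246), and the box is turned slightly clockwise. Next I'll fit the pose.

```bash
cat > fit.py <<'E'
from h import *
from scipy.optimize import least_squares
def W(p,P):
    c,s=np.cos(p[2]),np.sin(p[2]);P=np.atleast_2d(P)/1000.
    return np.c_[p[0]+c*P[:,0]-s*P[:,1],p[1]+s*P[:,0]+c*P[:,1],P[:,2]]
def lid(x,y,z,a):
    dx,dz=x-61,z-89; return [61+dx*np.cos(a)+dz*np.sin(a),y,89-dx*np.sin(a)+dz*np.cos(a)]
E
cat > f1.py <<'E'
from fit import *
S=lambda u,v:(210+u/3.2,130+v/3.2)
T=lambda u,v:(230+u/4,150+v/4)
def feats(p):
    a,b=p[3],p[4]*1000
    return [('scene',(-55,-95,0),S(525,462)),('scene',(-55,-95,85),S(545,352)),('scene',(-55,95,85),S(240,203)),('scene',(55,-95,85),S(652,235)),
    ('scene',(-106,68-b,84),(280.3,216.3)),('top',(-106,68-b,84),T(309,384)),
    ('top',(-55,-95,85),T(613,320)),('top',(-55,95,85),T(262,283)),
    ('top',lid(-57,97,93,a),T(247,232)),('top',lid(-57,-97,93,a),T(642,275)),('scene',lid(-57,97,93,a),S(260,62)),('scene',lid(-57,-97,93,a),S(587,215)),
    ('top',lid(-50,0,93,a),(344.1,210.9)),('top',(-72,83,72),T(278,320)),('top',(-72,8,72),T(412,333))]
def res(p): return np.concatenate([proj(n,W(p,P))[0]-uv for n,P,uv in feats(p)])
r=least_squares(res,[.5,-.2,-.1,.7,.004],loss='soft_l1',x_scale=[.1,.1,.1,.1,.01])
print(r.x.round(4));print(res(r.x).reshape(-1,2).round(1).tolist())
p=r.x
print('knob',W(p,(-106,68-p[4]*1000,84)),'edge',W(p,lid(-50,0,93,p[3])),'shut',W(p,(-50,0,93)))
for n,uv,z in(('relay','top',0),):pass
for q,uv in dict(relay=(284.5,253.5),cap=(363,257.5),key=(312,272)).items():
    w=onz('top',uv,.03 if q!='key' else .003);print(q,w.round(3))
E
python3 f1.py
```

```text
[ 0.5256 -0.2266 -0.1295  0.6179  0.0063]
[[0.7, 3.4], [-0.8, 2.6], [-1.4, -0.9], [0.6, 0.2], [-1.0, 1.8], [0.2, 0.4], [1.4, -0.6], [-1.4, -0.4], [-1.0, -1.4], [1.5, -2.1], [-1.6, 0.5], [0.1, 1.5], [-2.7, -2.1], [-0.1, -0.7], [1.6, -0.5]]
knob [[ 0.42846966 -0.15179964  0.084     ]] edge [[ 0.49868424 -0.22312567  0.15656343]] shut [[ 0.47603559 -0.22017526  0.093     ]]
relay [ 0.414 -0.097  0.03 ]
cap [ 0.4   -0.271  0.03 ]
key [ 0.37  -0.156  0.003]
```

```bash
cat > go.py <<'E'
from fit import *
import sys
from scipy.spatial.transform import Rotation as R
p=[.5256,-.2266,-.1295]
s=get_state();Rm=R.from_euler('xyz',s['ee_rot'])
print('t',s['t'],'tcp box mm',(np.r_[R.from_euler('z',-p[2]).apply(s['eef_pos']-[p[0],p[1],0])]*1000).round(1),'rot',s['ee_rot'].round(3),'F',s['force'].round(1),'w',s['width'])
for a in sys.argv[1:]:
    t=W(p,[float(v) for v in a.split(',')])[0]
    d=Rm.inv().apply(t-s['eef_pos']); dy=p[2]-s['ee_rot'][2]
    print(a,'world',t.round(3),'shift/25cm',(d/.25).round(3),'twist',round(-dy/np.pi,4))
E
python3 go.py -45,20,200
```

```text
t 1.1 tcp box mm [-379.3  809.7  226.6] rot [ 3.142 -0.    -0.386] F [0.8 0.2 0.1] w 0.08781449882024021
-45,20,200 world [ 0.484 -0.201  0.2  ] shift/25cm [2.095 2.717 0.106] twist -0.0816
```

Emit:
arm_command:
  commands:
    - {"tx":0.7,"ty":0.9,"tz":0,"twist":-0.08}
    - {"tx":0.7,"ty":0.9,"tz":0,"twist":-0.08}
    - {"tx":0.7,"ty":0.9,"tz":0,"twist":-0.08}
    - {"tx":0.7,"ty":0.9,"tz":0,"twist":-0.08}
    - {"tx":0.7,"ty":0.9,"tz":0,"twist":-0.08}
    - {"tx":0.7,"ty":0.9,"tz":0,"twist":-0.08}
    - {"tx":0.7,"ty":0.9,"tz":0,"twist":-0.08}
    - {"tx":0.7,"ty":0.9,"tz":0,"twist":-0.08}
  claw: 0

```text
t: 1.77
eef_pos: [0.3318, 0.3459, 0.2271]
ee_rot: [-3.141, 0.0, -0.137]
force: [-0.8, 0.1, -1.3]
width: 0.0402
gripper_force: 0.0
```

```bash
python3 go.py -45,20,215
```

```text
t 1.7667 tcp box mm [-266.1  542.7  227.1] rot [-3.141  0.    -0.137] F [-0.8  0.1 -1.3] w 0.0401752699194399
-45,20,215 world [ 0.484 -0.201  0.215] shift/25cm [0.9   2.084 0.048] twist -0.0024
```

Emit:
arm_command:
  commands:
    - {"tx":0.45,"ty":1,"tz":0}
    - {"tx":0.45,"ty":1,"tz":0}
    - {"tx":0.45,"ty":1,"tz":0}
    - {"tx":0.45,"ty":1,"tz":0}
    - {"tx":0.45,"ty":1,"tz":0}
    - {"tx":0.45,"ty":1,"tz":0}
    - {"tx":0.45,"ty":1,"tz":0}
    - {"tx":0.45,"ty":1,"tz":0}

```text
invalid input
```

Emit:
arm_command:
  commands:
    - {"tx":0.4,"ty":0.95,"tz":0}
    - {"tx":0.4,"ty":0.95,"tz":0}
    - {"tx":0.4,"ty":0.95,"tz":0}
    - {"tx":0.4,"ty":0.95,"tz":0}
    - {"tx":0.4,"ty":0.95,"tz":0}
    - {"tx":0.4,"ty":0.95,"tz":0}
    - {"tx":0.4,"ty":0.95,"tz":0}
    - {"tx":0.4,"ty":0.95,"tz":0}

```text
invalid input
```

```bash
python3 go.py -45,20,200 -45,20,130 -45,20,93
```

```text
t 1.7667 tcp box mm [-266.1  542.7  227.1] rot [-3.141  0.    -0.137] F [-0.8  0.1 -1.3] w 0.0401752699194399
-45,20,200 world [ 0.484 -0.201  0.2  ] shift/25cm [0.9   2.084 0.108] twist -0.0024
-45,20,130 world [ 0.484 -0.201  0.13 ] shift/25cm [0.9   2.084 0.388] twist -0.0024
-45,20,93 world [ 0.484 -0.201  0.093] shift/25cm [0.9   2.084 0.536] twist -0.0024
```

Apparently all four numbers are required in each row.

Emit:
arm_command:
  commands:
    - {"tx":0.45,"ty":1,"tz":0,"twist":0}
    - {"tx":0.45,"ty":1,"tz":0,"twist":0}
    - {"tx":0.45,"ty":1,"tz":0,"twist":0}
    - {"tx":0.45,"ty":1,"tz":0,"twist":0}
    - {"tx":0.45,"ty":1,"tz":0,"twist":0}
    - {"tx":0.45,"ty":1,"tz":0,"twist":0}
    - {"tx":0.45,"ty":1,"tz":0,"twist":0}
    - {"tx":0.45,"ty":1,"tz":0,"twist":0}

```text
t: 2.43
eef_pos: [0.4098, 0.0848, 0.2268]
ee_rot: [3.142, -0.0, -0.138]
force: [-0.8, -0.5, 0.6]
width: 0.0001
gripper_force: 0.0
```

```bash
python3 go.py -45,20,200
```

```text
t 2.4333 tcp box mm [-155.   293.9  226.8] rot [ 3.142 -0.    -0.138] F [-0.8 -0.5  0.6] w 0.00010058409133241345
-45,20,200 world [ 0.484 -0.201  0.2  ] shift/25cm [0.449 1.092 0.108] twist -0.0027
```

Emit:
arm_command:
  commands:
    - {"tx":0.43,"ty":1,"tz":0,"twist":0}
    - {"tx":0.43,"ty":1,"tz":0,"twist":0}
    - {"tx":0.43,"ty":1,"tz":0,"twist":0}
    - {"tx":0.43,"ty":1,"tz":0,"twist":0}
    - {"tx":0.43,"ty":1,"tz":0,"twist":0}
    - {"tx":0.43,"ty":1,"tz":0,"twist":0}
    - {"tx":0.43,"ty":1,"tz":0,"twist":0}
    - {"tx":0.43,"ty":1,"tz":0,"twist":0}

```text
t: 3.1
eef_pos: [0.4834, -0.1772, 0.226]
ee_rot: [3.141, 0.001, -0.138]
force: [0.3, -0.7, 0.2]
width: 0.0007
gripper_force: 0.0
```

```bash
python3 go.py -40,30,180 -45,30,100
```

```text
t 3.1 tcp box mm [-48.3  43.5 226. ] rot [ 3.141e+00  1.000e-03 -1.380e-01] F [ 0.3 -0.7  0.2] w 0.000672926296512865
-40,30,180 world [ 0.49  -0.192  0.18 ] shift/25cm [0.034 0.054 0.184] twist -0.0027
-45,30,100 world [ 0.485 -0.191  0.1  ] shift/25cm [0.014 0.054 0.504] twist -0.0027
```

Emit:
arm_command:
  commands:
    - {"tx":0.12,"ty":0.05,"tz":0.1,"twist":0}
    - {"tx":0.12,"ty":0.05,"tz":0.2,"twist":0}
    - {"tx":0.12,"ty":0.05,"tz":0.25,"twist":0}
    - {"tx":0.11,"ty":0.05,"tz":0.29,"twist":0}
    - {"tx":0.1,"ty":0.05,"tz":0.32,"twist":0}
    - {"tx":0.09,"ty":0.05,"tz":0.35,"twist":0}
    - {"tx":0.08,"ty":0.05,"tz":0.38,"twist":0}
    - {"tx":0.07,"ty":0.05,"tz":0.41,"twist":0}

```text
t: 3.77
eef_pos: [0.4982, -0.1883, 0.1243]
ee_rot: [-3.141, -0.002, -0.134]
force: [-0.4, 1.5, 2.1]
width: 0.0006
gripper_force: 0.9
```

```bash
python3 go.py -42,30,105 -42,30,93
```

```text
t 3.7667 tcp box mm [-32.1  34.4 124.3] rot [-3.141e+00 -2.000e-03 -1.340e-01] F [-0.4  1.5  2.1] w 0.000615080257038266
-42,30,105 world [ 0.488 -0.191  0.105] shift/25cm [-0.04   0.018  0.077] twist -0.0014
-42,30,93 world [ 0.488 -0.191  0.093] shift/25cm [-0.04   0.018  0.125] twist -0.0014
```

Emit:
arm_command:
  commands:
    - {"tx":-0.01,"ty":0.01,"tz":0.03,"twist":0}
    - {"tx":-0.02,"ty":0.01,"tz":0.05,"twist":0}
    - {"tx":-0.03,"ty":0.01,"tz":0.07,"twist":0}
    - {"tx":-0.04,"ty":0.01,"tz":0.09,"twist":0}
    - {"tx":-0.04,"ty":0.01,"tz":0.1,"twist":0}
    - {"tx":-0.04,"ty":0.01,"tz":0.11,"twist":0}
    - {"tx":-0.04,"ty":0.01,"tz":0.12,"twist":0}
    - {"tx":-0.04,"ty":0.01,"tz":0.12,"twist":0}

```text
t: 4.43
eef_pos: [0.4875, -0.1898, 0.0935]
ee_rot: [3.142, 0.001, -0.135]
force: [0.1, -0.7, 1.4]
width: 0.0003
gripper_force: 0.0
```

```bash
python3 go.py -42,30,93
```

```text
t 4.4333 tcp box mm [-42.6  31.5  93.5] rot [ 3.142e+00  1.000e-03 -1.350e-01] F [ 0.1 -0.7  1.4] w 0.00027031616475698924
-42,30,93 world [ 0.488 -0.191  0.093] shift/25cm [0.002 0.006 0.002] twist -0.0016
```

Press a bit further until the force rises.

Emit:
arm_command:
  commands:
    - {"tx":0,"ty":0,"tz":0.004,"twist":0}
    - {"tx":0,"ty":0,"tz":0.008,"twist":0}
    - {"tx":0,"ty":0,"tz":0.012,"twist":0}
    - {"tx":0,"ty":0,"tz":0.012,"twist":0}
    - {"tx":0,"ty":0,"tz":0.012,"twist":0}
    - {"tx":0,"ty":0,"tz":0.012,"twist":0}
    - {"tx":0,"ty":0,"tz":0.012,"twist":0}
    - {"tx":0,"ty":0,"tz":0.012,"twist":0}

```text
t: 5.1
eef_pos: [0.4879, -0.1899, 0.0929]
ee_rot: [3.141, -0.001, -0.134]
force: [-7.9, 3.6, 19.5]
width: 0.0006
gripper_force: 9.6
```

Emit:
arm_command:
  commands:
    - {"tx":0,"ty":0,"tz":-0.05,"twist":0}
    - {"tx":0,"ty":0,"tz":-0.15,"twist":0}
    - {"tx":-0.1,"ty":-0.1,"tz":-0.15,"twist":0}
    - {"tx":-0.26,"ty":-0.3,"tz":-0.15,"twist":0}
    - {"tx":-0.26,"ty":-0.3,"tz":-0.15,"twist":0}
    - {"tx":-0.26,"ty":-0.3,"tz":-0.15,"twist":0}
    - {"tx":-0.26,"ty":-0.3,"tz":-0.15,"twist":0}
    - {"tx":-0.26,"ty":-0.3,"tz":-0.15,"twist":0}

```text
t: 5.77
eef_pos: [0.4342, -0.1067, 0.1289]
ee_rot: [-3.141, -0.001, -0.134]
force: [-0.3, -0.4, -0.7]
width: 0.0002
gripper_force: 0.0
```

```bash
python3 - <<'E'
from h import *
for n in('scene','top'):
    im=save(n,n+'1.png'); r=spot_point('handle',n); print([(x['uv'],x['score']) for x in r[:2]])
    c=im[130:310,210:450] if n=='scene' else im[150:290,230:410]
    cv2.imwrite('pics/%s1c.png'%n,cv2.resize(c,None,fx=4 if n=='top' else 3.2,fy=4 if n=='top' else 3.2,interpolation=2)[:,:,::-1])
E
python3 go.py -106,104,100 -106,104,72
```

```text
[([280.4, 214.8], 0.66)]
[([308.1, 248.9], 0.48), ([282.0, 213.9], 0.36)]
t 5.9667 tcp box mm [-106.4  106.5  128.3] rot [ 3.141  0.    -0.136] F [0.1 0.4 0.2] w 0.00044624137767816175
-106,104,100 world [ 0.434 -0.11   0.1  ] shift/25cm [0.002 0.01  0.113] twist -0.0019
-106,104,72 world [ 0.434 -0.11   0.072] shift/25cm [0.002 0.01  0.225] twist -0.0019
```

View pics/scene1c.png

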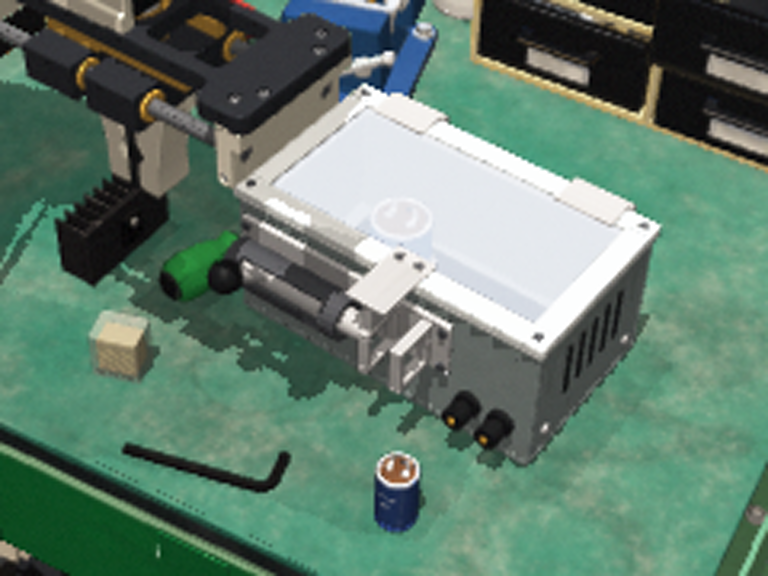

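View pics/top1c.png

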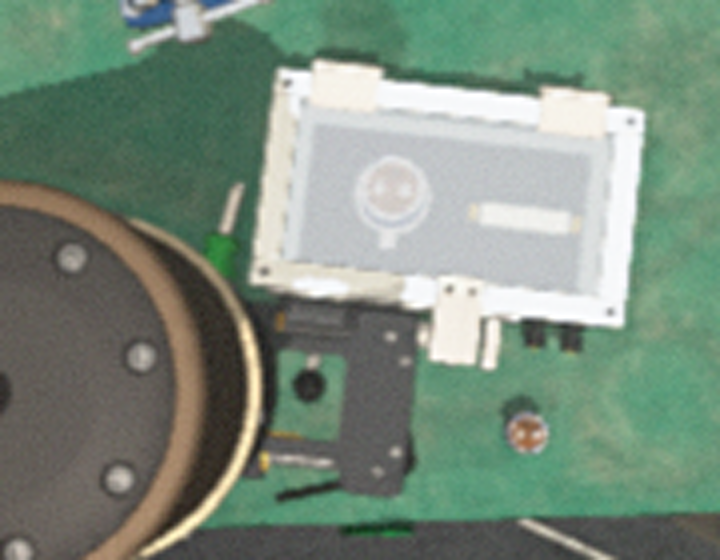

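The lid is shut, and the knob hasn't moved, at scene (280,216) and top (307,246). The fingers are to its left. Now I'll lower them and push.

Emit:
arm_command:
  commands:
    - {"tx":0,"ty":0,"tz":0.1,"twist":0}
    - {"tx":0,"ty":0,"tz":0.2,"twist":0}
    - {"tx":0,"ty":0,"tz":0.23,"twist":0}
    - {"tx":0,"ty":0.02,"tz":0.23,"twist":0}
    - {"tx":0,"ty":0.04,"tz":0.23,"twist":0}
    - {"tx":0,"ty":0.06,"tz":0.23,"twist":0}
    - {"tx":0,"ty":0.08,"tz":0.23,"twist":0}
    - {"tx":0,"ty":0.1,"tz":0.23,"twist":0}

```text
t: 6.63
eef_pos: [0.4309, -0.132, 0.0721]
ee_rot: [-3.141, -0.002, -0.135]
force: [1.0, 2.4, 0.9]
width: 0.0003
gripper_force: 1.1
```

```bash
python3 go.py -106,56,72
```

```text
t 6.6333 tcp box mm [-106.1   81.6   72.1] rot [-3.141e+00 -2.000e-03 -1.350e-01] F [1.  2.4 0.9] w 0.000255663517255527
-106,56,72 world [ 0.428 -0.157  0.072] shift/25cm [0.001 0.102 0.   ] twist -0.0017
```

Emit:
arm_command:
  commands:
    - {"tx":0,"ty":0.015,"tz":0,"twist":0}
    - {"tx":0,"ty":0.03,"tz":0,"twist":0}
    - {"tx":0,"ty":0.045,"tz":0,"twist":0}
    - {"tx":0,"ty":0.06,"tz":0,"twist":0}
    - {"tx":0,"ty":0.07,"tz":0,"twist":0}
    - {"tx":0,"ty":0.08,"tz":0,"twist":0}
    - {"tx":0,"ty":0.09,"tz":0,"twist":0}
    - {"tx":0,"ty":0.1,"tz":0,"twist":0}

```text
t: 7.3
eef_pos: [0.4267, -0.1565, 0.071]
ee_rot: [3.142, 0.0, -0.134]
force: [-0.0, 2.3, 1.3]
width: 0.0008
gripper_force: 1.1
```

Emit:
arm_command:
  commands:
    - {"tx":0,"ty":0.004,"tz":0,"twist":0}
    - {"tx":0,"ty":0.008,"tz":0,"twist":0}
    - {"tx":0,"ty":0.01,"tz":0,"twist":0}
    - {"tx":0,"ty":0.012,"tz":0,"twist":0}
    - {"tx":0,"ty":0.012,"tz":0,"twist":0}
    - {"tx":0,"ty":0.012,"tz":0,"twist":0}
    - {"tx":0,"ty":0.012,"tz":0,"twist":0}
    - {"tx":0,"ty":0.012,"tz":0,"twist":0}

```text
t: 7.97
eef_pos: [0.4263, -0.1593, 0.071]
ee_rot: [3.142, 0.0, -0.134]
force: [-0.2, 1.1, 0.8]
width: 0.0007
gripper_force: 0.6
```

```bash
python3 go.py -106,52,72
```

```text
t 7.9667 tcp box mm [-107.1   53.9   71. ] rot [ 3.142  0.    -0.134] F [-0.2  1.1  0.8] w 0.0006639111262986399
-106,52,72 world [ 0.427 -0.161  0.072] shift/25cm [ 0.005  0.008 -0.004] twist -0.0016
```

Not at the stop yet, so I'll keep pushing in small steps.

Emit:
arm_command:
  commands:
    - {"tx":0,"ty":0.004,"tz":0,"twist":0}
    - {"tx":0,"ty":0.007,"tz":0,"twist":0}
    - {"tx":0,"ty":0.01,"tz":0,"twist":0}
    - {"tx":0,"ty":0.012,"tz":0,"twist":0}
    - {"tx":0,"ty":0.012,"tz":0,"twist":0}
    - {"tx":0,"ty":0.012,"tz":0,"twist":0}
    - {"tx":0,"ty":0.012,"tz":0,"twist":0}
    - {"tx":0,"ty":0.012,"tz":0,"twist":0}

```text
t: 8.63
eef_pos: [0.4259, -0.1623, 0.071]
ee_rot: [3.141, 0.0, -0.134]
force: [-0.4, 1.6, -0.6]
width: 0.0004
gripper_force: 0.6
```

Emit:
arm_command:
  commands:
    - {"tx":0,"ty":0.003,"tz":0,"twist":0}
    - {"tx":0,"ty":0.006,"tz":0,"twist":0}
    - {"tx":0,"ty":0.009,"tz":0,"twist":0}
    - {"tx":0,"ty":0.01,"tz":0,"twist":0}
    - {"tx":0,"ty":0.01,"tz":0,"twist":0}
    - {"tx":0,"ty":0.01,"tz":0,"twist":0}
    - {"tx":0,"ty":0.01,"tz":0,"twist":0}
    - {"tx":0,"ty":0.01,"tz":0,"twist":0}

```text
t: 9.3
eef_pos: [0.4258, -0.1637, 0.071]
ee_rot: [-3.14, -0.0, -0.135]
force: [-2.0, 11.0, 2.9]
width: 0.0007
gripper_force: 5.4
```

```bash
python3 - <<'E'
from h import *
for n in('scene','top'):
    im=save(n,n+'2.png'); r=spot_point('handle',n); print([(x['uv'],x['score']) for x in r[:2]])
    if n=='scene': cv2.imwrite('pics/s2c.png',cv2.resize(im[180:270,240:380],None,fx=5,fy=5,interpolation=2)[:,:,::-1])
from fit import *
p=[.5256,-.2266,-.1295]
for b in(30,35,40,45.5):print(b,[proj(n,W(p,(-106,68-b,84))).round(1) for n in('scene','top')])
E
python3 go.py -106,52,72
```

```text
[([298.6, 226.4], 0.5)]
[]
30 [array([[290.8, 224.4]]), array([[318.7, 247.5]])]
35 [array([[293.2, 225.8]]), array([[321.1, 247.7]])]
40 [array([[295.7, 227.2]]), array([[323.5, 248. ]])]
45.5 [array([[298.4, 228.7]]), array([[326.1, 248.3]])]
t 9.5 tcp box mm [-107.1   49.4   71. ] rot [-3.14  -0.    -0.135] F [-1.5 11.   3.3] w -9.575307972961751e-06
-106,52,72 world [ 0.427 -0.161  0.072] shift/25cm [ 0.004 -0.01  -0.004] twist -0.0017
```

View pics/s2c.png

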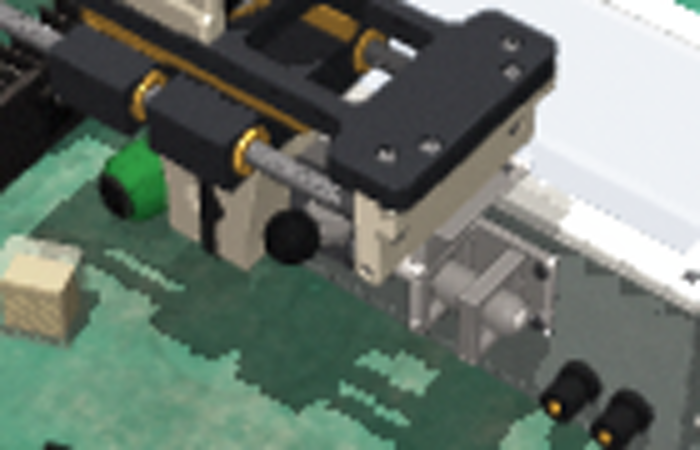

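The bolt has gone through the eye to its stop (11 N), with the knob at about (298,227) px. Next I'll back off, lift, and move the finger over the knob.

Emit:
arm_command:
  commands:
    - {"tx":0,"ty":-0.02,"tz":0,"twist":0}
    - {"tx":0,"ty":-0.02,"tz":-0.08,"twist":0}
    - {"tx":0,"ty":-0.02,"tz":-0.15,"twist":0}
    - {"tx":-0.01,"ty":-0.02,"tz":-0.15,"twist":0}
    - {"tx":-0.015,"ty":0.04,"tz":-0.15,"twist":0}
    - {"tx":-0.015,"ty":0.08,"tz":-0.15,"twist":0}
    - {"tx":-0.015,"ty":0.08,"tz":-0.15,"twist":0}
    - {"tx":-0.015,"ty":0.08,"tz":-0.15,"twist":0}

```text
t: 10.17
eef_pos: [0.4189, -0.1846, 0.1082]
ee_rot: [3.141, 0.001, -0.136]
force: [-0.2, 0.0, -0.6]
width: 0.0007
gripper_force: 0.0
```

```bash
python3 go.py -112,30,95 -112,30,70 -112,30,53
```

```text
t 10.1667 tcp box mm [-111.2   27.9  108.2] rot [ 3.141e+00  1.000e-03 -1.360e-01] F [-0.2  0.  -0.6] w 0.0007204035140560279
-112,30,95 world [ 0.418 -0.182  0.095] shift/25cm [-0.003 -0.009  0.053] twist -0.0021
-112,30,70 world [ 0.418 -0.182  0.07 ] shift/25cm [-0.003 -0.009  0.153] twist -0.0021
-112,30,53 world [ 0.418 -0.182  0.053] shift/25cm [-0.003 -0.009  0.221] twist -0.0021
```

Emit:
arm_command:
  commands:
    - {"tx":-0.003,"ty":-0.005,"tz":0.03,"twist":0}
    - {"tx":-0.003,"ty":-0.005,"tz":0.05,"twist":0}
    - {"tx":-0.003,"ty":-0.005,"tz":0.07,"twist":0}
    - {"tx":-0.005,"ty":-0.005,"tz":0.09,"twist":0}
    - {"tx":-0.005,"ty":-0.005,"tz":0.11,"twist":0}
    - {"tx":-0.005,"ty":-0.005,"tz":0.13,"twist":0}
    - {"tx":-0.005,"ty":-0.005,"tz":0.14,"twist":0}
    - {"tx":-0.005,"ty":-0.005,"tz":0.15,"twist":0}

```text
t: 10.83
eef_pos: [0.4181, -0.1826, 0.0706]
ee_rot: [3.142, 0.0, -0.134]
force: [-1.1, 0.1, 1.4]
width: 0.0004
gripper_force: 0.7
```

Emit:
arm_command:
  commands:
    - {"tx":0,"ty":0,"tz":0.015,"twist":0}
    - {"tx":0,"ty":0,"tz":0.03,"twist":0}
    - {"tx":0,"ty":0,"tz":0.042,"twist":0}
    - {"tx":0,"ty":0,"tz":0.05,"twist":0}
    - {"tx":0,"ty":0,"tz":0.058,"twist":0}
    - {"tx":0,"ty":0,"tz":0.064,"twist":0}
    - {"tx":0,"ty":0,"tz":0.068,"twist":0}
    - {"tx":0,"ty":0,"tz":0.068,"twist":0}

```text
t: 11.5
eef_pos: [0.4185, -0.1827, 0.054]
ee_rot: [3.142, -0.0, -0.134]
force: [0.5, -0.1, 0.2]
width: 0.0004
gripper_force: 0.3
```

Emit:
arm_command:
  commands:
    - {"tx":0,"ty":0,"tz":0.003,"twist":0}
    - {"tx":0,"ty":0,"tz":0.006,"twist":0}
    - {"tx":0,"ty":0,"tz":0.008,"twist":0}
    - {"tx":0,"ty":0,"tz":0.008,"twist":0}
    - {"tx":0,"ty":0,"tz":0.008,"twist":0}
    - {"tx":0,"ty":0,"tz":0.008,"twist":0}
    - {"tx":0,"ty":0,"tz":0.008,"twist":0}
    - {"tx":0,"ty":0,"tz":0.008,"twist":0}

```text
t: 12.17
eef_pos: [0.4184, -0.1827, 0.0522]
ee_rot: [-3.142, -0.0, -0.134]
force: [1.2, 0.3, 1.7]
width: 0.0005
gripper_force: 1.0
```

Emit:
arm_command:
  commands:
    - {"tx":0,"ty":0,"tz":0.003,"twist":0}
    - {"tx":0,"ty":0,"tz":0.006,"twist":0}
    - {"tx":0,"ty":0,"tz":0.009,"twist":0}
    - {"tx":0,"ty":0,"tz":0.01,"twist":0}
    - {"tx":0,"ty":0,"tz":0.01,"twist":0}
    - {"tx":0,"ty":0,"tz":0.01,"twist":0}
    - {"tx":0,"ty":0,"tz":0.01,"twist":0}
    - {"tx":0,"ty":0,"tz":0.01,"twist":0}

```text
t: 12.83
eef_pos: [0.4188, -0.1828, 0.0506]
ee_rot: [3.141, -0.001, -0.134]
force: [-2.2, 2.0, 15.3]
width: 0.0005
gripper_force: 7.7
```

The handle is at the end stop (15 N), so I'll lift clear.

Emit:
arm_command:
  commands:
    - {"tx":0,"ty":0,"tz":-0.05,"twist":0}
    - {"tx":0,"ty":0,"tz":-0.15,"twist":0}
    - {"tx":0,"ty":0,"tz":-0.3,"twist":0}
    - {"tx":0,"ty":0,"tz":-0.45,"twist":0}
    - {"tx":0,"ty":-0.3,"tz":-0.6,"twist":0}
    - {"tx":0,"ty":-0.5,"tz":-0.6,"twist":0}
    - {"tx":0,"ty":-0.7,"tz":-0.6,"twist":0}
    - {"tx":0,"ty":-0.8,"tz":-0.6,"twist":0}

```text
t: 13.5
eef_pos: [0.4392, -0.0218, 0.1975]
ee_rot: [-3.141, -0.001, -0.136]
force: [1.6, 1.0, 0.1]
width: 0.0002
gripper_force: 0.0
```

Emit:
arm_command:
  commands:
    - {"tx":0,"ty":-0.3,"tz":0,"twist":0}
    - {"tx":0,"ty":-0.3,"tz":0,"twist":0}
    - {"tx":0,"ty":-0.3,"tz":0,"twist":0}
    - {"tx":0,"ty":-0.3,"tz":0,"twist":0}
    - {"tx":0,"ty":-0.3,"tz":0,"twist":0}
    - {"tx":0,"ty":-0.3,"tz":0,"twist":0}
    - {"tx":0,"ty":-0.3,"tz":0,"twist":0}
    - {"tx":0,"ty":-0.3,"tz":0,"twist":0}

```text
t: 14.17
eef_pos: [0.4497, 0.0502, 0.1967]
ee_rot: [3.141, 0.0, -0.136]
force: [0.0, 0.1, -0.2]
width: 0.0003
gripper_force: 0.0
```

Run:
```python
from fit import *
p=[.5256,-.2266,-.1295]
for n in('scene','top'):
    im=save(n,n+'3.png'); r=spot_point('handle',n); print(n,[(x['uv'],x['score']) for x in r[:2]],proj(n,W(p,(-111,22,44))),proj(n,W(p,(-106,22,84))))
    if n=='scene': cv2.imwrite('pics/s3c.png',cv2.resize(im[150:300,230:430],None,fx=4,fy=4,interpolation=2)[:,:,::-1])
```

```text
scene [([297.2, 244.7], 0.62)] [[297.19698268 247.88005122]] [[298.69148282 228.8259439 ]]
top [([323.5, 251.0], 0.44)] [[326.33273092 250.30430018]] [[326.35941861 248.27430526]]
```

View pics/s3c.png

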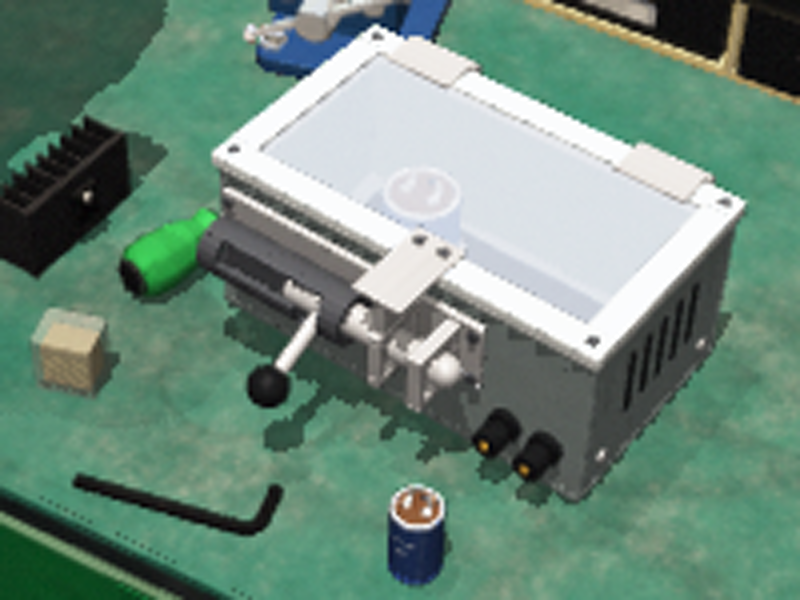

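The lid is shut, the bolt is through the eye, and the handle is down with its knob at (297,246) px. The bystanders haven't moved.

```bash
python3 -c "from station import *;print(job_done())"
```

```text
the job is handed in; nothing more can be done
None
```

I pressed the lid shut, pushed the bolt home through its eye, turned the handle down to its end stop and handed the job in; the last picture shows the loose things in place, but the hand-in returned no verdict.

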